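# Dock the feeder bin and snap its latch over

## Task

The blue bin of green cage feeders is sticking out of its dock on the shop counter. Push it with the fingertips, without lifting or tipping it, fully home against the back stop; then push that dock's red lever over past its centre so that it snaps across the front of the bin, and come clear. Leave the other, latched bin, its lever and the things on the counter as they are.

Things in the scene. Friction and masses are not known exactly. Their poses are not given: they have to be found in the camera images.
- bin: open blue plastic bin, 140 mm long (x), 100 wide (y); side and back walls 80 mm high, front (-x end) 60 mm high with a blank white label; solid with stock to 50 mm. Origin: centre of the underside. Holds green wire cages; loose, about 0.4 kg. At the start it stands between its dock's rails, 50 to 85 mm out from home.
- dock: Fixed grey dock of that bin. Origin on the counter; +x runs from its open mouth (robot side) to the back stop, +y to its left. 4 mm base plate (x -165 to 85 mm), rails 30 mm high at y = +-56 (6 thick, 6 mm play), back stop face at x = 70, 54 high. The bin slides along x; home = its x in this frame is 0, front wall at x = -70. Which dock is left or right, and their yaws, vary.
- latch (a joint): Lever of this dock, rad, turning about the dock's x axis. 0 = open (start), leaning 26 deg outward (+y); upright (dead centre) at 0.453; locked stop at 1.50, leaning 60 deg inward across the front of a bin that is home. An over-centre spring drives it to either stop: about 2 N sideways on the grip starts it, less further on; past centre it snaps by itself. A bin still out blocks it.
- latch_tip (a point): Centre of the round end of that lever's red grip, 100 mm from the pivot; the grip ends 8 mm beyond. The lever is straight: steel bar 10 mm thick, red grip 16 mm thick on the outer half. When open this point is 44 mm outward (dock +y) and 90 mm above the pivot.
- latch_pivot (a point): Pivot of that lever: at x = -84, y = 78, z = 32 mm in the dock's frame, between two aluminium cheeks 42 mm high. The lever swings in the plane x = -84 mm.
- other_bin: open blue plastic bin, 140 mm long (x), 100 wide (y); side and back walls 80 mm high, front (-x end) 60 mm high with a blank white label; solid with stock to 50 mm. Origin: centre of the underside. Holds black wire cages; already home and latched in the other dock; leave it.
- other_dock: The other fixed dock, same build and frame as dock.
- other_latch (a joint): Lever of the other dock, built like latch, but reading 0 locked (its start) and -1.50 open; leave it.
- line_box: loose round orange fishing-line box lying flat, 80 mm in diameter, 22 mm high, 60 g; origin: centre of the underside. Bystander, on the counter's near side between the docks' mouths.
- bait_jar: loose jar with yellow cap, 60 mm in diameter, 85 mm high, 200 g; origin: centre of the underside. Bystander, behind and between the docks.
- feeder: loose green wire cage feeder standing upright, 36 x 36 mm, 57 mm high, 50 g; origin: centre of the underside. Bystander, to the right of the right-hand dock.
Not all that is in view belongs to the job. What is shaped like the bin but yellow is not meant.

How it is judged:
By the outcome, as a careful person would: the job done as asked, in the order asked, and still so for the second after the job is handed in, with the robot touching nothing.
It also fails if it takes over 48 s, if anything falls off the work surface, if the arm or the gripper's body presses on something with over 40 N, if the wrist force passes 120 N, or if a joint passes its speed limit or range.

## Robot

A 7-joint arm with a two-finger parallel gripper is mounted at the origin on the work surface. World frame = base frame: x ahead of the robot, y to its left, z up, the work surface at z = 0. Lengths are in m, angles in rad, forces in N, time in s.
With the tool pointing down it reaches from about 0.4 to 0.85 m from the base axis. Payload 6.9 kg.
Tool frame: the origin (TCP) lies midway between the tips of the shut fingers; the grasp point (between the pads) lies 19 mm behind it (arm.pinch_z is the z of the grasp point in the tool frame, in m); z points along the fingers, y is the direction in which the jaws open and shut (so a half turn about z gives the same grasp; the last joint's range is limited). The gripper opens to 85 mm and grips with 20 to 120 N. Pads are 22 mm wide; open, the fingers measure 114 mm over their backs; the gripper's body (76 mm by 85 mm) begins 54 mm behind the grasp point. The pads swing forward as they close: fully open they stand 13 mm farther back than shut.
Start: joints at [1.232, 0.507, -0.238, 1.5, 0.126, 1.149, -0.155], TCP at [0.268, -0.564, 0.231] pointing down, gripper open.
Joint ranges: [-3.08, 3.08], [-0.24, 2.05], [-1.43, 1.35], [0, 2.5], [-1.52, 4.66], [0.17, 1.96], [-2.89, 2.89]. Speed limits (rad/s): [2.39, 2.39, 3.14, 3.14, 3.14, 3.14, 3.14].

## Interface

Orientations are given as a unit quaternion [w, x, y, z].
In Python, from cell import arm gives the robot as it stands.
- The arm moves only by the tool carry_out, never from a script. Its arguments are lists of equal length, an entry for each row: "claw": the finger opening in cm, from 0 to 8.54; "delta_pos": the shift along the tool's x, y, z in cm, a list of three; "delta_rot": the turn, a rotation vector about the tool's x, y, z in rad, a list of three. In form: {"claw": [claw, ...], "delta_pos": [[x, y, z], ...], "delta_rot": [[wx, wy, wz], ...]}. A call has 1 to 8 rows; each row shifts and turns the commanded pose from where the row before left it, along the tool's axes as they then stand; what a row does not reach is not made up. A row lasts 1/12 s, in which the tool goes at most 41.7 mm and 7.16 degrees, less where a joint would pass 70% of its speed; a pose out of reach is approached as far as the arm can. A call is refused whole if a number of a shift passes 4.17 or a number of a turn 0.125, either way. A call with a gripper value outside its range is refused whole. The fingers move at their own pace and stop on an object; "grip_force" is the grip in N (left out, the last holds). Time passes only in rows, so rows that do not move let the fingers close. It gives the time, the measured TCP pose, the force and the opening at its end, in the units of the state.
- arm.sense(): the state, without advancing time (a new reading comes with each control period).
- arm.get_image(name): name is "scene" or "top"; returns the picture (384x512x3 uint8, blue, green, red); there is no depth.
- arm.camera_params(name): a dict with "fovy" (degrees; the focal length in pixels is half the picture's height over the tangent of half this angle, whatever the lens; pixels are square), "cx", "cy" (the principal point, pixels), "world_from_camera" (4x4, takes a point from camera to world coordinates). Camera axes: x right, y down, z forward; pixel columns grow to the right and rows downward; lengths in m; the calibration is good to about 2 mm. A picture is of the moment at which its call begins. camera_params takes no time and is no camera call.
- arm.close_job(): hands the job in, once; it reports no verdict.
The state is a dict: "time_s": time; "qpos": joint angles; "qvel": joint speeds; "tau": joint torques, N m; "position": TCP position; "ee_rot": TCP orientation; "contact_force": force on the tool from outside, world axes, zero at the start; "wrist_torque": the same for the moment, N m; "grip_width": finger opening in m.
Only numpy, scipy, OpenCV 4.12 (cv2) and the standard library are available. Lean on these libraries where they do the work, as an engineer would, in place of code of your own. Each camera call takes 0.05 s, during which the arm holds its last target.

## Working session

There is one attempt and no reset: what is moved stays moved. The work goes in short steps, Python scripts to look and compute and a tool call to move; the robot and the scene stay as the last step left them, time stands still between calls to the robot, and variables do not carry over. Pictures are saved under pics/ and viewed, and the job is handed in when it is done.

Besides the shell and the picture viewer there is one more tool, called after "Emit:" as name(argument=value, ...) on one line, values as JSON. carry_out: Moves the arm, as the interface text tells. Its arguments: {"type":"object","properties":{"claw":{"type":"array","items":{"type":"number"}},"delta_pos":{"type":"array","items":{"type":"array","items":{"type":"number"}}},"delta_rot":{"type":"array","items":{"type":"array","items":{"type":"number"}}},"grip_force":{"type":"number"}},"required":["claw","delta_pos","delta_rot"]}

```bash
ls; mkdir -p pics; python3 - <<'E'
from cell import arm
import cv2,numpy as np
np.set_printoptions(precision=4,suppress=True)
for n in("scene","top"):
    im=arm.get_image(n); cv2.imwrite(f"pics/{n}0.png",im); 
    cv2.imwrite(f"pics/{n}0b.png",cv2.resize(im,(800,600),interpolation=cv2.INTER_CUBIC))
    p=arm.camera_params(n);print(n,p)
s=arm.sense();print(s)
E
```

```text
pics
scene {'fovy': 57.73723602532174, 'cx': 261.3088536736629, 'cy': 189.63337234064994, 'world_from_camera': array([[-0.6008,  0.5169, -0.6098,  1.0561],
       [ 0.7993,  0.4023, -0.4464,  0.3311],
       [ 0.0146, -0.7556, -0.6549,  0.6537],
       [ 0.    ,  0.    ,  0.    ,  1.    ]])}
top {'fovy': 57.23543724271924, 'cx': 257.18384447513336, 'cy': 192.93144430279617, 'world_from_camera': array([[-0.1054, -0.9716,  0.2119,  0.3793],
       [-0.9944,  0.1042, -0.017 , -0.0452],
       [-0.0056, -0.2125, -0.9771,  0.9168],
       [ 0.    ,  0.    ,  0.    ,  1.    ]])}
{'time_s': 0.1, 'qpos': array([ 1.2325,  0.5082, -0.2375,  1.501 ,  0.1257,  1.1489, -0.1548]), 'qvel': array([-0.0018, -0.0026, -0.001 , -0.0007, -0.0004,  0.0022,  0.0022]), 'tau': array([ -0.0043, -62.1822,  -2.1948, -25.0199,   0.0124,   0.0079,
         0.    ]), 'position': array([ 0.2681, -0.5641,  0.2305]), 'ee_rot': array([-0.0007,  0.9755,  0.2201, -0.0002]), 'contact_force': array([-0.1128,  0.3713, -0.3728]), 'wrist_torque': array([0.0097, 0.0206, 0.011 ]), 'grip_width': 0.08551635560753723}
```

View pics/scene0b.png

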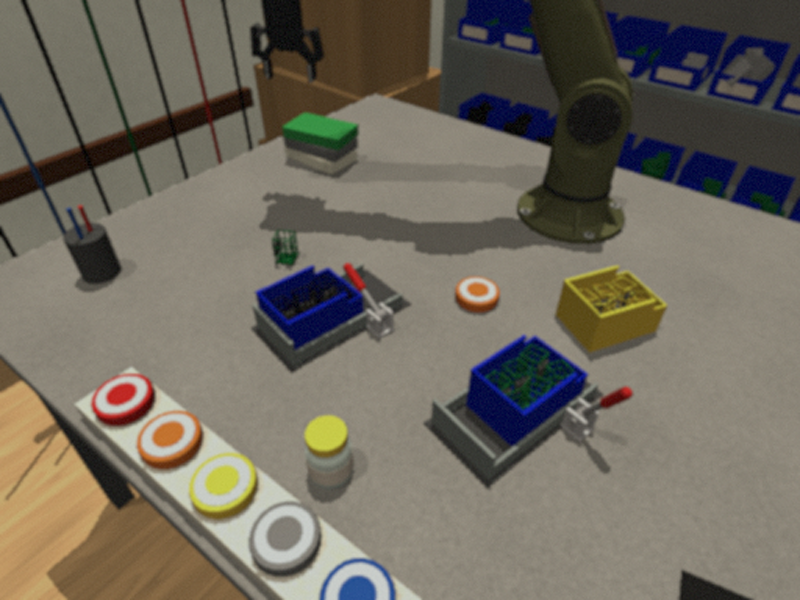

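View pics/top0b.png

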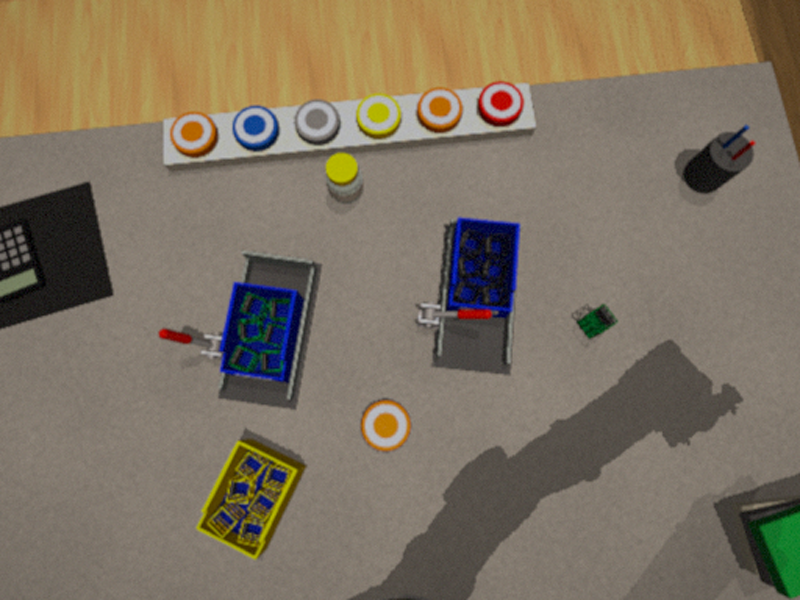

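Candidates in the top view at 800x600:
- Blue bin with green cages at (262,333), left dock. This matches the description.
- Blue bin with black cages at (485,265), latched in the right dock. This one is not meant.
- Yellow bin at (250,497). This one is not meant.
- Red lever at (175,336), open and in the left dock. This is the lever I want; the one at (470,314) is locked.

Next is a close crop to check the choice.

```bash
python3 - <<'E'
import cv2
a=cv2.imread("pics/top0.png"); c=a[150:270,95:215]; cv2.imwrite("pics/topc.png",cv2.resize(c,(600,600),interpolation=cv2.INTER_CUBIC))
a=cv2.imread("pics/scene0.png"); c=a[205:315,265:415]; cv2.imwrite("pics/scenec.png",cv2.resize(c,(750,550),interpolation=cv2.INTER_CUBIC))
E
```

```text
(no output)
```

View pics/topc.png

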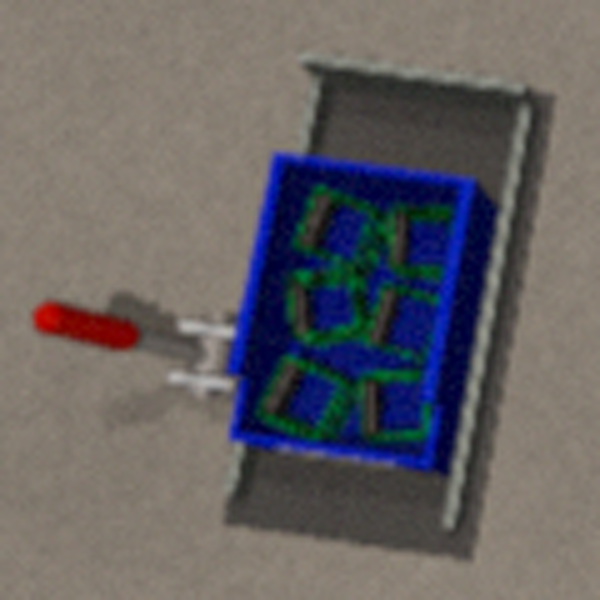

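View pics/scenec.png

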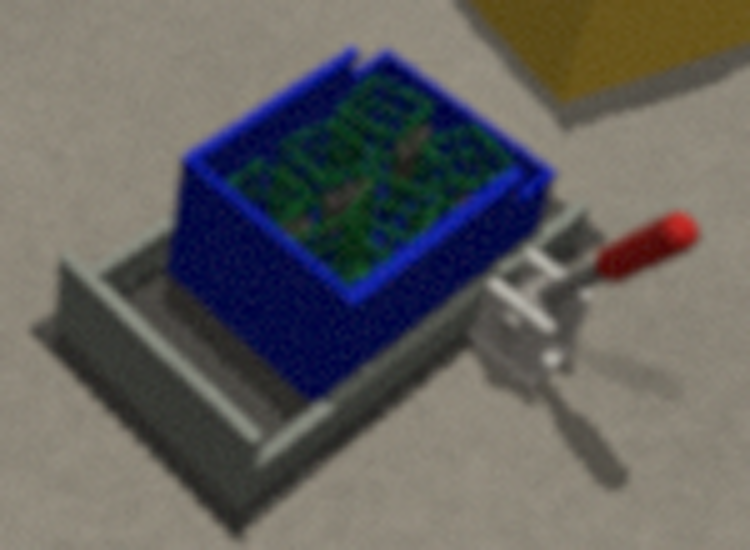

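```bash
cat > h.py <<'E'
import numpy as np,math
from cell import arm
def ray(cam,u,v):
    p=arm.camera_params(cam);f=192/math.tan(math.radians(p["fovy"])/2)
    T=p["world_from_camera"];d=T[:3,:3]@np.array([(u-p["cx"])/f,(v-p["cy"])/f,1]);return T[:3,3],d
def atz(cam,u,v,z):
    o,d=ray(cam,u,v);return o+d*(z-o[2])/d[2]
def proj(cam,P):
    p=arm.camera_params(cam);f=192/math.tan(math.radians(p["fovy"])/2)
    q=np.linalg.inv(p["world_from_camera"])@np.append(P,1);return np.array([f*q[0]/q[2]+p["cx"],f*q[1]/q[2]+p["cy"]])
def tc(u,v):return ("top",(u+.5)/5-.5+95,(v+.5)/5-.5+150)
def sc(u,v):return ("scene",(u+.5)/5-.5+265,(v+.5)/5-.5+205)
def w(dock,P):
    x,y,a=dock;c,s=math.cos(a),math.sin(a);return np.array([x+c*P[0]-s*P[1],y+s*P[0]+c*P[1],P[2]])
E
python3 - <<'E'
from h import *
from scipy.optimize import least_squares
np.set_printoptions(precision=4,suppress=True)
# known dock pts: (pixel, dock pt with None free)
obs=[(tc(48,318),(-.084,.122,.122)),(sc(680,232),(-.084,.122,.122)),
 (tc(527,92),(.070,-.059,.054)),(tc(228,521),(-.165,.059,.004)),(tc(450,527),(-.160,-.056,.030)),
 (sc(62,262),(.076,-.059,.054)),(sc(238,535),(.076,.059,0)),(tc(308,60),(.073,.059,.054))]
bobs=[(tc(278,157),(.07,.05,.08)),(tc(475,180),(.07,-.05,.08)),(tc(233,437),(-.07,.05,.08)),(tc(435,466),(-.07,-.05,.08)),
 (sc(187,158),(.07,-.05,.08)),(sc(350,298),(.07,.05,.08)),(sc(550,175),(-.07,.05,.08)),(sc(315,398),(.07,.05,0)),(sc(170,270),(.07,-.05,0))]
def res(d,O,dz):
    return np.concatenate([proj(o[0][0],w(d,np.array(o[1])+[0,0,dz]))-o[0][1:] for o in O])
for O,dz in((obs,0),(bobs,.004)):
    r=least_squares(lambda d:res(d,O,dz),[.5,.2,0],loss="soft_l1");print(r.x,math.degrees(r.x[2]));print(res(r.x,O,dz).reshape(-1,2))
    if dz==0:D=r.x
    else:B=r.x
c,s=math.cos(D[2]),math.sin(D[2]);e=B[:2]-D[:2];print("bin in dock",c*e[0]+s*e[1],-s*e[0]+c*e[1],math.degrees(B[2]-D[2]))
print("pivot",w(D,(-.084,.078,.032)),"tip",w(D,(-.084,.122,.122)))
a,b=ray(*tc(48,318));c2,d2=ray(*sc(680,232))
t=np.linalg.lstsq(np.c_[b,-d2],c2-a,rcond=None)[0];print("tip tri",a+b*t[0],c2+d2*t[1])
p=lambda u,v,z:atz("top",u*.64,v*.64,z)
print("yellow rim",[p(*q,.08)[:2] for q in((245,440),(303,465),(255,556),(198,527))])
E
```

```text
[ 0.5949  0.1548 -0.2396] -13.730654229621859
[[ 0.3546 -0.2219]
 [-0.3203  0.6797]
 [-1.2002 -0.6952]
 [ 1.0363  0.6291]
 [-0.9821  3.2378]
 [-1.158  -0.3135]
 [ 0.2565 -2.5866]
 [-2.5326 -1.2505]]
[ 0.539   0.1635 -0.2216] -12.69931398947858
[[ 0.1087 -0.3379]
 [ 1.1051 -0.3847]
 [-1.5468  0.7876]
 [-0.1515 -0.0901]
 [-2.6557 -0.7793]
 [ 0.0617  0.1261]
 [ 1.6958 -8.3712]
 [ 1.4136  2.9038]
 [-2.2202 -0.1333]]
bin in dock -0.05631115174627963 -0.0048361379355565635 1.0313402401432783
pivot [0.5318 0.2506 0.032 ] tip [0.5422 0.2933 0.122 ]
tip tri [0.5415 0.2935 0.1235] [0.5416 0.2933 0.1234]
yellow rim [array([0.377, 0.193]), array([0.3325, 0.11  ]), array([0.2159, 0.1861]), array([0.2631, 0.2655])]
```

```bash
cat >> h.py <<'E'
from scipy.spatial.transform import Rotation as R
def toolR():
    q=arm.sense()["ee_rot"];return R.from_quat([q[1],q[2],q[3],q[0]])
def go(P,n=None,yaw=None):
    s=arm.sense();d=toolR().inv().apply(np.array(P)-s["position"])*100
    n=n or math.ceil(np.abs(d).max()/4.0)
    print("t",s["time_s"],"at",s["position"],"F",s["contact_force"],"total cm",d,"n",n,"per row",d/n)
    if yaw is not None:
        T=R.from_matrix(np.array([[math.cos(yaw),math.sin(yaw),0],[math.sin(yaw),-math.cos(yaw),0],[0,0,-1]]).T)
        T=R.from_matrix(np.column_stack([[math.cos(yaw),math.sin(yaw),0],[math.sin(yaw),-math.cos(yaw),0],[0,0,-1]]))
        print("rotvec",(toolR().inv()*T).as_rotvec())
E
python3 - <<'E'
from h import *
from scipy.optimize import least_squares
np.set_printoptions(precision=4,suppress=True)
obs=[(tc(48,318),(-.084,.122,.122)),(sc(680,232),(-.084,.122,.122)),
 (tc(527,92),(.070,-.059,.054)),(tc(228,521),(-.165,.059,.004)),(sc(62,262),(.076,-.059,.054))]
bobs=[(tc(278,157),(.07,.05,.08)),(tc(475,180),(.07,-.05,.08)),(tc(233,437),(-.07,.05,.06)),(tc(435,466),(-.07,-.05,.06)),
 (sc(187,158),(.07,-.05,.08)),(sc(350,298),(.07,.05,.08)),(sc(550,175),(-.07,.05,.06)),(sc(315,398),(.07,.05,0)),(sc(170,270),(.07,-.05,0))]
def res(d,O,dz):
    return np.concatenate([proj(o[0][0],w(d,np.array(o[1])+[0,0,dz]))-o[0][1:] for o in O])
for O,dz in((obs,0),(bobs,.004)):
    r=least_squares(lambda d:res(d,O,dz),[.5,.2,0],loss="soft_l1");print(r.x,math.degrees(r.x[2]));print(res(r.x,O,dz).reshape(-1,2).T)
    if dz==0:D=r.x
    else:B=r.x
c,s=math.cos(D[2]),math.sin(D[2]);e=B[:2]-D[:2];print("bin in dock",c*e[0]+s*e[1],-s*e[0]+c*e[1],math.degrees(B[2]-D[2]))
print("tip",w(D,(-.084,.122,.122)))
go(list(w(D,(-.165,-.003,0)))[:2]+[.23],yaw=D[2])
E
```

```text
[ 0.5938  0.1553 -0.2464] -14.118034677519764
[[ 0.0051  0.1112 -1.1892  0.4824 -0.7114]
 [-0.1156  0.8258 -0.0921  0.8637 -0.7769]]
[ 0.5397  0.1659 -0.2448] -14.023538496074238
[[-0.1269  0.6961 -0.3484 -0.0976 -2.0452 -0.0453  0.7946  1.3057 -1.649 ]
 [-0.8813 -0.0165  0.7751  0.7405 -0.78    0.7174 -0.9993  3.4873 -0.1348]]
bin in dock -0.05501466301970577 -0.002928841956812806 0.09449618144552732
tip [0.5421 0.2941 0.122 ]
t 0.1 at [ 0.2681 -0.5641  0.2305] F [-0.1128  0.3713 -0.3728] total cm [ 47.3861 -61.2616   0.1451] n 16 per row [ 2.9616 -3.8289  0.0091]
rotvec [-0.0015  0.0006  0.6902]
```

Emit:
carry_out(claw=[4,4,4,4,4,4,4,4], delta_pos=[[2,-2.55,0],[2,-2.55,0],[2,-2.55,0],[2,-2.55,0],[2,-2.55,0],[2,-2.55,0],[2,-2.55,0],[2,-2.55,0]], delta_rot=[[0,0,0],[0,0,0],[0,0,0],[0,0,0],[0,0,0],[0,0,0],[0,0,0],[0,0,0]])

```text
time_s: 0.77
position: [0.3251, -0.3098, 0.2311]
ee_rot: [-0.0, 0.975, 0.22, -0.0]
contact_force: [0.5, -0.7, 0.2]
grip_width: 0.0401
```

Emit:
carry_out(claw=[4,4,4,4,4,4,4,4], delta_pos=[[2,-2.55,0],[2,-2.55,0],[2,-2.55,0],[2,-2.55,0],[2,-2.55,0],[2,-2.55,0],[2,-2.55,0],[2,-2.55,0]], delta_rot=[[0,0,0],[0,0,0],[0,0,0],[0,0,0],[0,0,0],[0,0,0],[0,0,0],[0,0,0]])

```text
time_s: 1.43
position: [0.3819, -0.0571, 0.2313]
ee_rot: [0.0, 0.976, 0.22, -0.0]
contact_force: [-0.0, -0.3, -0.3]
grip_width: 0.0397
```

Emit:
carry_out(claw=[4,4,4,4,4,4,4,4], delta_pos=[[0,0,0],[0,0,0],[0,0,0],[0,0,0],[0,0,0],[0,0,0],[0,0,0],[0,0,0]], delta_rot=[[0,0,0.115],[0,0,0.115],[0,0,0.115],[0,0,0.115],[0,0,0.115],[0,0,0.115],[0,0,0],[0,0,0]])

```text
time_s: 2.1
position: [0.382, -0.0585, 0.2312]
ee_rot: [0.0, 0.993, -0.121, -0.0]
contact_force: [-0.0, -0.3, -0.5]
grip_width: 0.0398
```

```bash
cat >> h.py <<'E'
D=(.594,.155,-.246)
def dk(P):
    c,s=math.cos(D[2]),math.sin(D[2]);e=P[:2]-np.array(D[:2]);return np.array([c*e[0]+s*e[1],-s*e[0]+c*e[1],P[2]])
np.set_printoptions(precision=4,suppress=True)
E
python3 - <<'E'
from h import *
s=arm.sense();print(s["position"],dk(s["position"]),s["grip_width"],s["contact_force"],s["qpos"])
go(w(D,(-.165,-.002,.2)),yaw=D[2])
E
```

```text
[ 0.382  -0.0585  0.2312] [-0.1537 -0.2587  0.2312] 0.03984707084348355 [-0.0065 -0.278  -0.4895] [ 0.4421  0.1458 -0.4082  2.0655  0.0713  0.9437 -1.8175]
t 2.1 at [ 0.382  -0.0585  0.2312] F [-0.0065 -0.278  -0.4895] total cm [ -1.0425 -25.6737   3.1153] n 7 per row [-0.1489 -3.6677  0.445 ]
rotvec [0.0001 0.0004 0.0035]
```

Emit:
carry_out(claw=[4,4,4,4,4,4,4,4], delta_pos=[[-0.05,-3.2,0.3],[-0.05,-3.2,0.3],[-0.05,-3.2,0.3],[-0.05,-3.2,0.3],[-0.05,-3.2,0.3],[-0.05,-3.2,0.3],[-0.05,-3.2,0.3],[-0.05,-3.2,0.3]], delta_rot=[[0,0,0],[0,0,0],[0,0,0],[0,0,0],[0,0,0],[0,0,0],[0,0,0],[0,0,0]])

```text
time_s: 2.77
position: [0.4408, 0.1921, 0.207]
ee_rot: [0.0, 0.993, -0.121, -0.0]
contact_force: [0.5, -0.5, -0.1]
grip_width: 0.0399
```

Emit:
carry_out(claw=[4,4,4,4,4], delta_pos=[[0,0,3],[0,0,3],[0,0,3],[0,0,0],[0,0,0]], delta_rot=[[0,0,0],[0,0,0],[0,0,0],[0,0,0],[0,0,0]])

```text
time_s: 3.18
position: [0.4398, 0.1903, 0.1166]
ee_rot: [0.001, 0.993, -0.121, -0.002]
contact_force: [0.0, 0.4, 0.6]
grip_width: 0.0398
```

```bash
python3 - <<'E'
from h import *
import cv2
s=arm.sense();print(s["position"],dk(s["position"]),s["grip_width"],s["contact_force"])
ims=[arm.get_image(n) for n in("top","scene")]
a=cv2.resize(ims[0][150:330,80:260],(540,540),interpolation=cv2.INTER_CUBIC);cv2.imwrite("pics/t1.png",a)
cv2.imwrite("pics/s1.png",cv2.resize(ims[1][150:330,240:440],(600,540),interpolation=cv2.INTER_CUBIC))
E
```

```text
[0.4398 0.1903 0.1166] [-0.1582 -0.0033  0.1166] 0.03978264013552285 [0.0482 0.4069 0.5901]
```

View pics/t1.png

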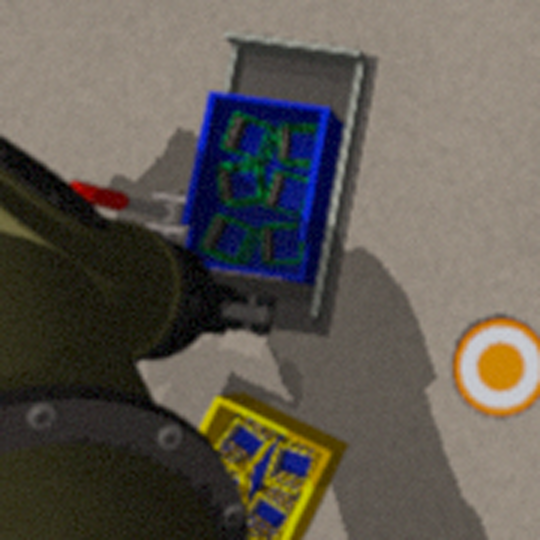

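View pics/s1.png

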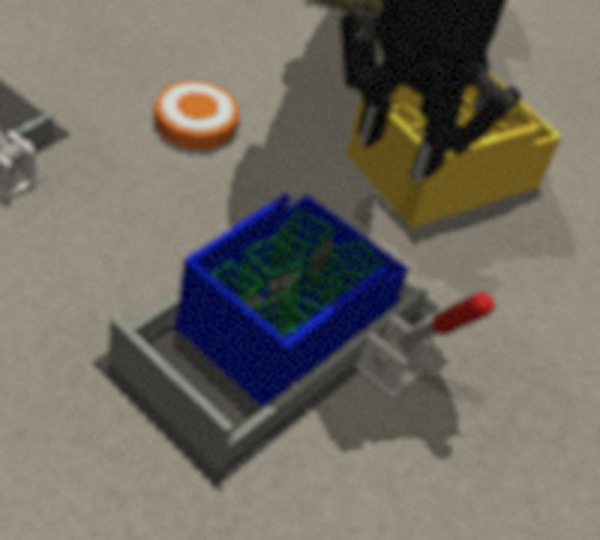

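The picture shows the fingers in front of the bin's front wall, around (250,312) in the top crop, and clear of the yellow bin. I'll lower and push.

Emit:
carry_out(claw=[4,4,4,4,4,4], delta_pos=[[0,0,2.5],[0,0,2.5],[0,0,2.5],[0,0,1],[0,0,0],[0,0,0]], delta_rot=[[0,0,0],[0,0,0],[0,0,0],[0,0,0],[0,0,0],[0,0,0]])

```text
time_s: 3.78
position: [0.4416, 0.191, 0.0336]
ee_rot: [-0.0, 0.992, -0.123, 0.001]
contact_force: [1.2, 0.7, 0.4]
grip_width: 0.0397
```

Emit:
carry_out(claw=[4,4,4,4,4,4], delta_pos=[[0.5,0,0],[0.5,0,0],[0.5,0,0],[0.5,0,0],[0.5,0,0],[0,0,0]], delta_rot=[[0,0,0],[0,0,0],[0,0,0],[0,0,0],[0,0,0],[0,0,0]])

```text
time_s: 4.28
position: [0.4658, 0.1844, 0.0325]
ee_rot: [-0.0, 0.992, -0.123, 0.0]
contact_force: [0.0, 0.6, 0.6]
grip_width: 0.0399
```

Emit:
carry_out(claw=[4,4,4,4,4,4], delta_pos=[[0.5,0,0],[0.5,0,0],[0.5,0,0],[0.5,0,0],[0,0,0],[0,0,0]], delta_rot=[[0,0,0],[0,0,0],[0,0,0],[0,0,0],[0,0,0],[0,0,0]])

```text
time_s: 4.78
position: [0.4854, 0.1794, 0.0322]
ee_rot: [-0.0, 0.992, -0.123, 0.001]
contact_force: [0.1, -0.3, -0.5]
grip_width: 0.04
```

```bash
python3 - <<'E'
from h import *
s=arm.sense();print(s["position"],dk(s["position"]),s["grip_width"],s["contact_force"])
E
```

```text
[0.4854 0.1794 0.0322] [-0.1112 -0.0028  0.0322] 0.04002636098781945 [ 0.1158 -0.2976 -0.4671]
```

Emit:
carry_out(claw=[4,4,4,4], delta_pos=[[0.5,0,0],[0.5,0,0],[0.5,0,0],[0.5,0,0]], delta_rot=[[0,0,0],[0,0,0],[0,0,0],[0,0,0]])

```text
time_s: 5.12
position: [0.5041, 0.1746, 0.0322]
ee_rot: [0.0, 0.992, -0.123, -0.0]
contact_force: [-2.7, 0.2, 0.5]
grip_width: 0.0402
```

```bash
python3 - <<'E'
from h import *
import cv2
s=arm.sense();print(s["position"],dk(s["position"]),s["grip_width"],s["contact_force"])
ims=[arm.get_image(n) for n in("top","scene")]
a=cv2.resize(ims[0][150:270,95:215],(600,600),interpolation=cv2.INTER_CUBIC);cv2.imwrite("pics/t2.png",a)
cv2.imwrite("pics/s2.png",cv2.resize(ims[1][205:315,265:415],(750,550),interpolation=cv2.INTER_CUBIC))
E
```

```text
[0.5041 0.1746 0.0322] [-0.0919 -0.0029  0.0322] 0.040166981145395804 [-2.7026  0.1521  0.4721]
```

View pics/t2.png

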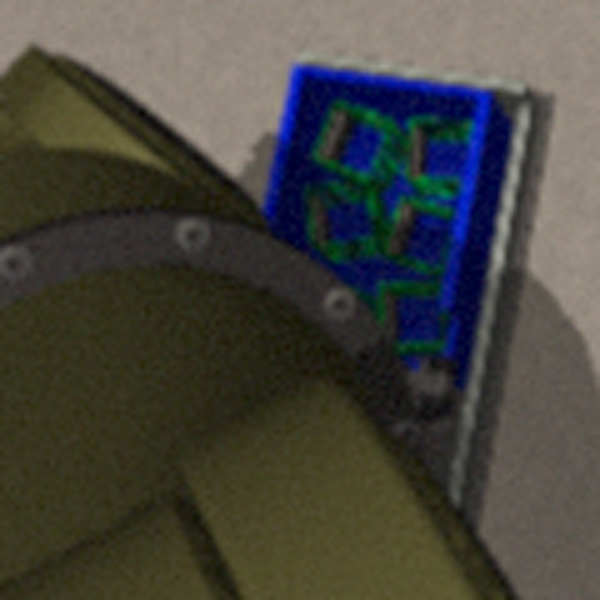

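View pics/s2.png

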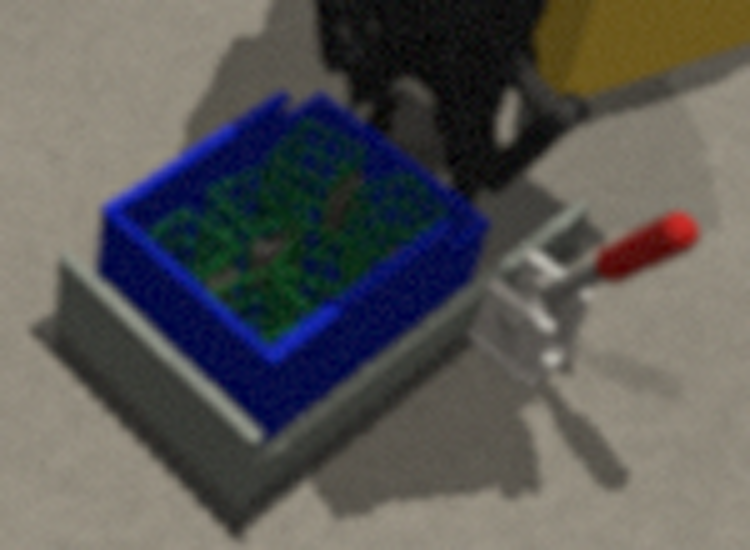

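The bin has slid straight and there is still a thin gap to the back stop. I'll continue in 2 mm rows and watch the force.

Emit:
carry_out(claw=[4,4,4], delta_pos=[[0.2,0,0],[0.2,0,0],[0.2,0,0]], delta_rot=[[0,0,0],[0,0,0],[0,0,0]])

```text
time_s: 5.47
position: [0.5091, 0.1734, 0.0323]
ee_rot: [0.0, 0.992, -0.123, -0.0]
contact_force: [-2.5, 1.3, 0.7]
grip_width: 0.0396
```

Emit:
carry_out(claw=[4,4], delta_pos=[[0.2,0,0],[0.1,0,0]], delta_rot=[[0,0,0],[0,0,0]])

```text
time_s: 5.63
position: [0.5126, 0.1726, 0.0323]
ee_rot: [-0.0, 0.992, -0.123, -0.0]
contact_force: [-2.9, -0.2, -0.3]
grip_width: 0.04
```

Emit:
carry_out(claw=[4,4], delta_pos=[[0.1,0,0],[0.1,0,0]], delta_rot=[[0,0,0],[0,0,0]])

```text
time_s: 5.8
position: [0.5135, 0.1724, 0.0323]
ee_rot: [0.0, 0.992, -0.123, -0.001]
contact_force: [-8.4, 2.7, 5.3]
grip_width: 0.0397
```

Emit:
carry_out(claw=[4,4,4], delta_pos=[[0.1,0,0],[0.1,0,0],[0,0,0]], delta_rot=[[0,0,0],[0,0,0],[0,0,0]])

```text
time_s: 6.05
position: [0.5134, 0.1724, 0.0322]
ee_rot: [0.0, 0.993, -0.122, -0.002]
contact_force: [-11.4, 2.0, 7.4]
grip_width: 0.0402
```

```bash
python3 - <<'E'
from h import *
s=arm.sense();print(s["position"],dk(s["position"]),s["grip_width"],s["contact_force"])
E
```

```text
[0.5134 0.1724 0.0322] [-0.0824 -0.0028  0.0322] 0.04020839564380992 [-11.3756   2.0116   7.45  ]
```

The bin is hard against the stop: 11 N and no more motion. I'll back off, raise and look.

Emit:
carry_out(claw=[4,4,4,4,4,4,4,4], delta_pos=[[-0.8,0,0],[-2,0,0],[-2,0,0],[-0.5,0,0],[0,0,-3],[0,0,-4],[0,0,-4],[0,0,-4]], delta_rot=[[0,0,0],[0,0,0],[0,0,0],[0,0,0],[0,0,0],[0,0,0],[0,0,0],[0,0,0]])

```text
time_s: 6.72
position: [0.4654, 0.1844, 0.1842]
ee_rot: [-0.0, 0.992, -0.123, 0.0]
contact_force: [1.5, -0.5, -0.4]
grip_width: 0.04
```

Emit:
carry_out(claw=[0,0,0,0,0,0,0,0], delta_pos=[[0,0,-3],[0,-3.5,0],[0,-3.5,0],[0,-3.5,0],[0,-3.5,0],[0,-3,0],[0,0,0],[0,0,0]], delta_rot=[[0,0,0],[0,0,0],[0,0,0],[0,0,0],[0,0,0],[0,0,0],[0,0,0],[0,0,0]])

```text
time_s: 7.38
position: [0.5066, 0.3511, 0.2119]
ee_rot: [-0.0, 0.993, -0.122, 0.0]
contact_force: [0.0, -1.2, -0.0]
grip_width: 0.0001
```

```bash
python3 - <<'E'
from h import *
import cv2
s=arm.sense();print(s["position"],dk(s["position"]),s["grip_width"],s["contact_force"],s["qpos"])
ims=[arm.get_image(n) for n in("top","scene")]
cv2.imwrite("pics/t3f.png",cv2.resize(ims[0],(800,600)))
a=cv2.resize(ims[0][150:270,95:215],(600,600),interpolation=cv2.INTER_CUBIC);cv2.imwrite("pics/t3.png",a)
cv2.imwrite("pics/s3.png",cv2.resize(ims[1][165:315,265:465],(800,600),interpolation=cv2.INTER_CUBIC))
E
```

```text
[0.5066 0.3511 0.2119] [-0.1326  0.1689  0.2119] 9.382021845597645e-05 [ 0.0128 -1.2223 -0.0181] [-0.3263  0.5399 -0.5261  1.5524  0.2894  1.1269 -2.7301]
```

View pics/t3.png

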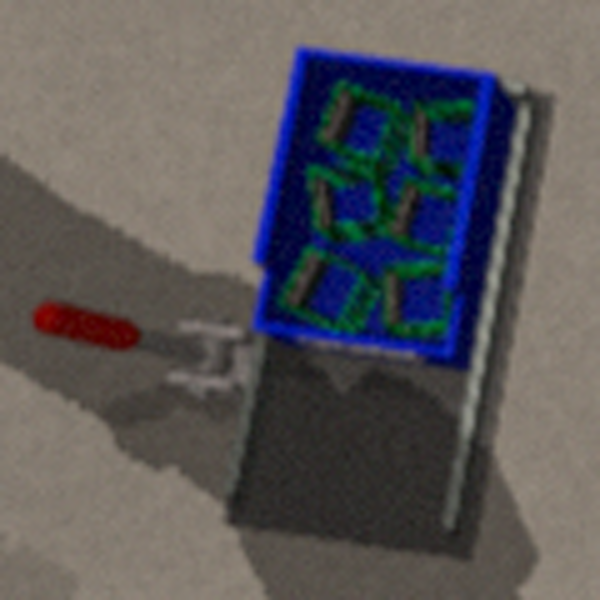

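View pics/s3.png

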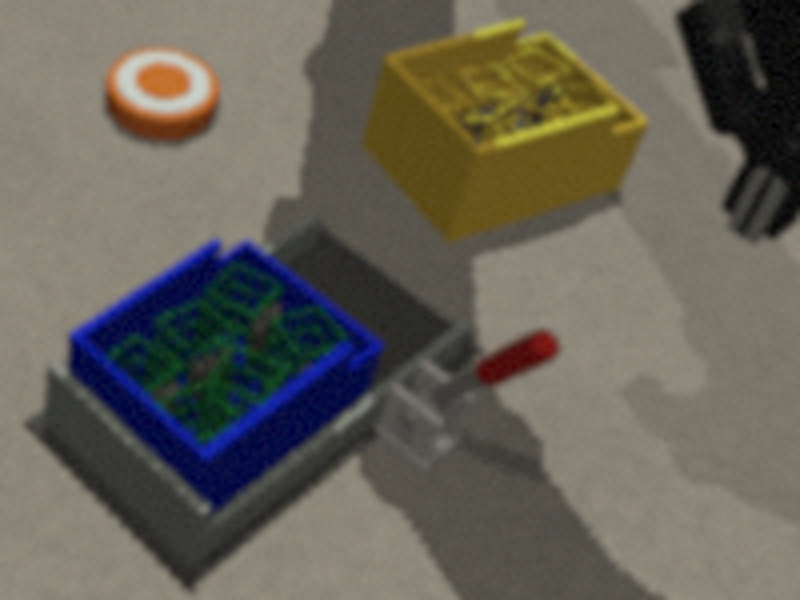

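The bin is home: its back wall meets the stop at (400,60) in the top crop, square to the dock. The lever is still open. Now I'll place the shut fingertips outside the lever.

Emit:
carry_out(claw=[0,0,0,0,0,0,0], delta_pos=[[2.1,0,0],[2.1,0,0],[0,0,3],[0,0,3],[0,0,3],[0,0,2.5],[0,0,0]], delta_rot=[[0,0,0],[0,0,0],[0,0,0],[0,0,0],[0,0,0],[0,0,0],[0,0,0]])

```text
time_s: 8.07
position: [0.5455, 0.3348, 0.0925]
ee_rot: [0.003, 0.992, -0.124, -0.003]
contact_force: [-0.3, -0.9, -1.0]
grip_width: -0.0004
```

```bash
python3 - <<'E'
from h import *
import cv2
s=arm.sense();print(s["position"],dk(s["position"]),s["grip_width"],s["contact_force"],s["qpos"])
im=arm.get_image("scene")
cv2.imwrite("pics/s4.png",cv2.resize(im[165:315,265:465],(800,600),interpolation=cv2.INTER_CUBIC))
E
```

```text
[0.5455 0.3348 0.0925] [-0.0908  0.1626  0.0925] -0.00040970802268244674 [-0.3098 -0.8844 -1.0062] [-0.3142  0.6925 -0.472   1.6207  0.372   0.9277 -2.7402]
```

View pics/s4.png

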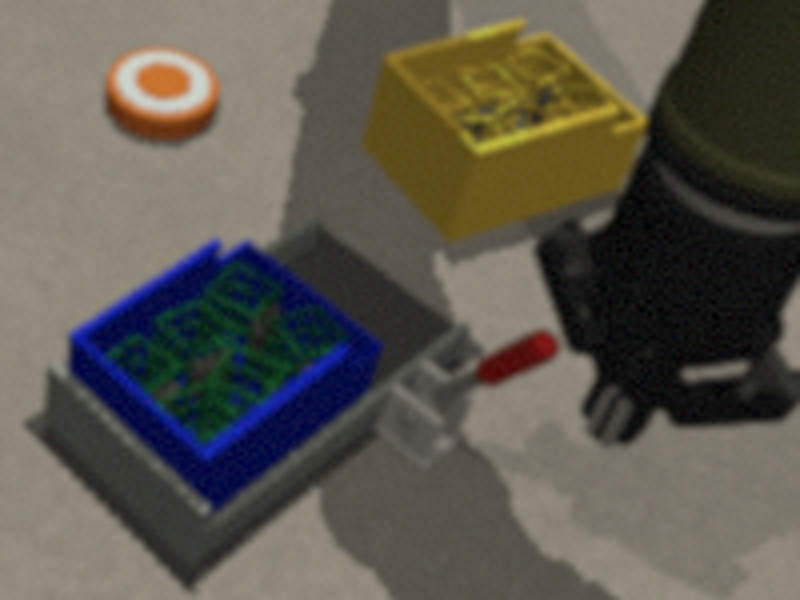

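The fingers are outside the grip. The knuckle at (570,270) sits fairly low, so I'll raise 20 mm so that only the fingertips meet the grip, then push inward.

Emit:
carry_out(claw=[0,0,0,0,0,0], delta_pos=[[0,0,-1.9],[0,0.8,0],[0,0.8,0],[0,0.8,0],[0,0.8,0],[0,0.8,0]], delta_rot=[[0,0,0],[0,0,0],[0,0,0],[0,0,0],[0,0,0],[0,0,0]])

```text
time_s: 8.62
position: [0.5394, 0.306, 0.1207]
ee_rot: [-0.006, 0.993, -0.122, 0.003]
contact_force: [0.1, 15.5, 26.5]
grip_width: -0.0001
```

Emit:
carry_out(claw=[0,0,0,0], delta_pos=[[0,0.8,0],[0,0.8,0],[0,0.8,0],[0,0.0,0]], delta_rot=[[0,0,0],[0,0,0],[0,0,0],[0,0,0]])

```text
time_s: 8.95
position: [0.535, 0.2881, 0.1266]
ee_rot: [-0.011, 0.993, -0.121, 0.007]
contact_force: [-5.8, 14.6, 48.1]
grip_width: -0.0
```

```bash
python3 - <<'E'
from h import *
import cv2
s=arm.sense();print(s["position"],dk(s["position"]),s["grip_width"],s["contact_force"],s["qpos"])
im=arm.get_image("scene")
cv2.imwrite("pics/s5.png",cv2.resize(im[165:315,265:465],(800,600),interpolation=cv2.INTER_CUBIC))
E
```

```text
[0.535  0.2881 0.1266] [-0.0897  0.1147  0.1266] -4.339833151816367e-05 [-5.8424 14.6303 48.1012] [-0.2162  0.599  -0.5048  1.7103  0.3484  0.897  -2.6728]
```

View pics/s5.png

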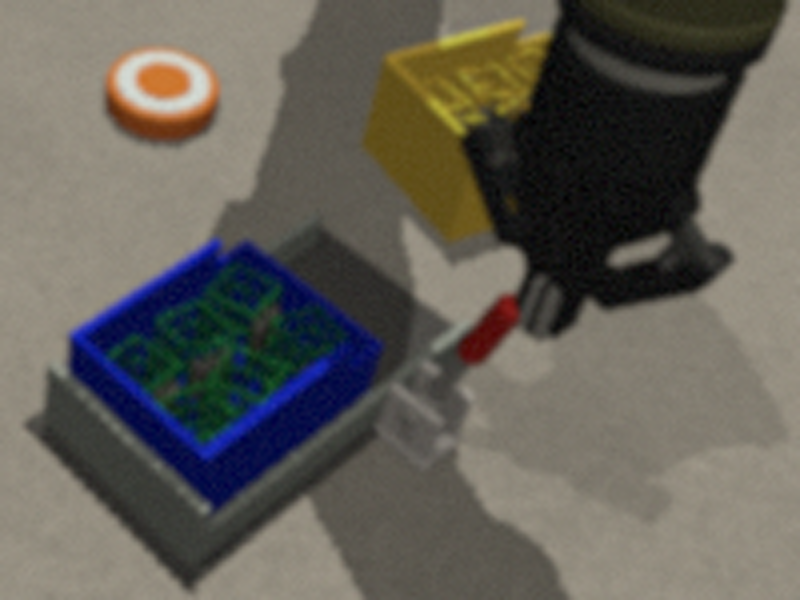

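The vertical force is 48 N, so the grip end is catching under the sloped outer side of the finger. I'll back out and turn the tool a quarter turn, so that the fingers' flat side pushes with no overhang.

Emit:
carry_out(claw=[0,0,0,0,0,0], delta_pos=[[0,-1,0],[0,-1.5,0],[0,-2,0],[0,-2.5,0],[0,-1,0],[0,0,0]], delta_rot=[[0,0,0],[0,0,0],[0,0,0],[0,0,0],[0,0,0],[0,0,0]])

```text
time_s: 9.5
position: [0.5505, 0.3568, 0.1163]
ee_rot: [-0.001, 0.993, -0.122, -0.0]
contact_force: [-0.1, -0.7, 0.6]
grip_width: -0.0001
```

Emit:
carry_out(claw=[0,0,0,0,0,0,0,0], delta_pos=[[0,0,-3],[0,0,-3],[0,0,0],[0,0,0],[0,0,0],[0,0,0],[0,0,0],[0,0,0]], delta_rot=[[0,0,0],[0,0,0],[0,0,-0.12],[0,0,-0.12],[0,0,-0.12],[0,0,-0.12],[0,0,-0.12],[0,0,-0.12]])

```text
time_s: 10.17
position: [0.5511, 0.3522, 0.176]
ee_rot: [0.001, 0.972, 0.237, -0.0]
contact_force: [0.0, -0.0, -0.2]
grip_width: 0.0001
```

Emit:
carry_out(claw=[0,0,0,0,0,0,0,0], delta_pos=[[0,0,0],[0,0,0],[0,0,0],[0,0,0],[0,0,0],[0,0,0],[0,0,0],[0,0,0]], delta_rot=[[0,0,-0.12],[0,0,-0.12],[0,0,-0.12],[0,0,-0.12],[0,0,-0.12],[0,0,-0.12],[0,0,-0.12],[0,0,0]])

```text
time_s: 10.83
position: [0.5512, 0.3523, 0.1756]
ee_rot: [0.001, 0.791, 0.612, -0.001]
contact_force: [0.6, -1.0, -0.4]
grip_width: -0.0003
```

```bash
python3 - <<'E'
from h import *
import cv2
s=arm.sense();print(s["position"],dk(s["position"]),s["grip_width"],s["contact_force"],s["qpos"])
go(w(D,(-.090,.165,.1)),yaw=D[2]+math.pi/2)
im=arm.get_image("scene")
cv2.imwrite("pics/s6.png",cv2.resize(im[165:315,265:465],(800,600),interpolation=cv2.INTER_CUBIC))
E
```

```text
[0.5512 0.3523 0.1756] [-0.0895  0.1809  0.1756] -0.00029780108539940667 [ 0.5526 -0.9812 -0.4002] [-0.1201  0.7269 -0.9138  1.4891  0.5952  1.2223 -1.371 ]
t 10.8333 at [0.5512 0.3523 0.1756] F [ 0.5526 -0.9812 -0.4002] total cm [-1.5779 -0.0375  7.5655] n 2 per row [-0.789  -0.0187  3.7827]
rotvec [-0.      0.0022 -0.0069]
```

View pics/s6.png

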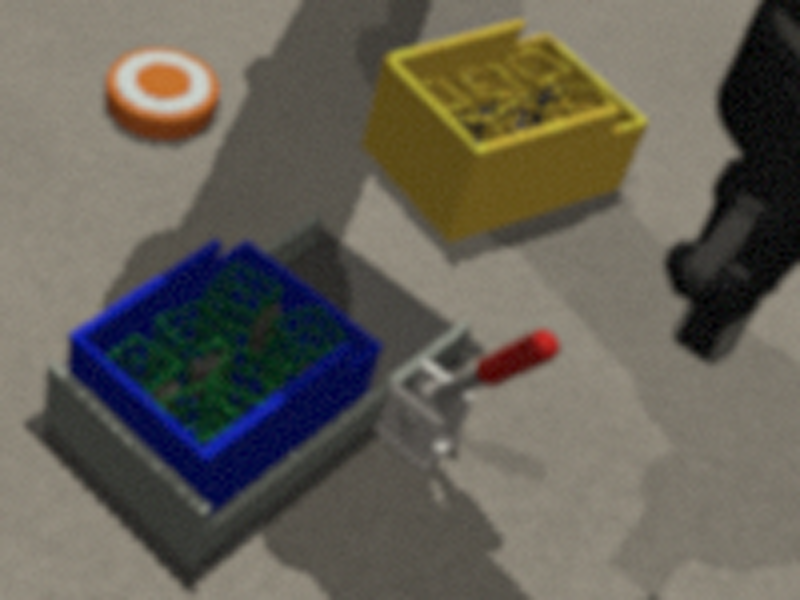

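The lever is back at its open stop and the bin has not moved. Now I'll go down and push along tool -x.

Emit:
carry_out(claw=[0,0,0,0,0,0], delta_pos=[[0,0,2.5],[0,0,2.5],[0,0,2.7],[-1,0,0],[-1,0,0],[-0.5,0,0]], delta_rot=[[0,0,0],[0,0,0],[0,0,0],[0,0,0],[0,0,0],[0,0,0]])

```text
time_s: 11.38
position: [0.5448, 0.3286, 0.1003]
ee_rot: [0.001, 0.793, 0.61, -0.0]
contact_force: [-0.5, -0.2, -0.1]
grip_width: 0.0002
```

Emit:
carry_out(claw=[0,0,0,0], delta_pos=[[-0.6,0,0],[-0.6,0,0],[-0.6,0,0],[-0.6,0,0]], delta_rot=[[0,0,0],[0,0,0],[0,0,0],[0,0,0]])

```text
time_s: 11.72
position: [0.5392, 0.308, 0.1007]
ee_rot: [-0.0, 0.792, 0.611, 0.002]
contact_force: [1.1, 3.0, 2.9]
grip_width: -0.0001
```

```bash
python3 - <<'E'
from h import *
import cv2
s=arm.sense();print(s["position"],dk(s["position"]),s["grip_width"],s["contact_force"],s["qpos"])
im=arm.get_image("scene")
cv2.imwrite("pics/s7.png",cv2.resize(im[165:315,265:465],(800,600),interpolation=cv2.INTER_CUBIC))
E
```

```text
[0.5392 0.308  0.1007] [-0.0904  0.1351  0.1007] -0.00011389954173489353 [1.1425 3.008  2.8957] [-0.0569  0.7555 -0.8825  1.6769  0.6647  1.0319 -1.4186]
```

View pics/s7.png

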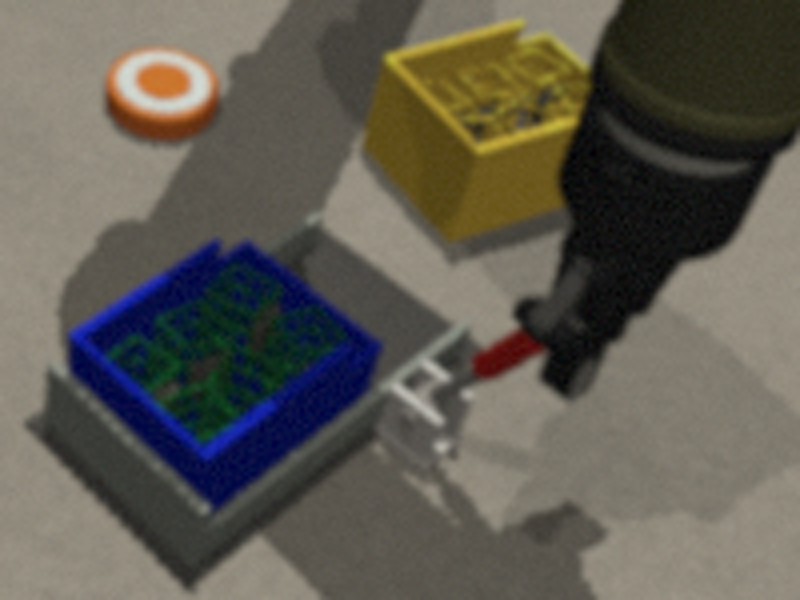

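Contact is light, about 3 N sideways. I'll continue.

Emit:
carry_out(claw=[0,0,0], delta_pos=[[-0.5,0,0],[-0.5,0,0],[-0.5,0,0]], delta_rot=[[0,0,0],[0,0,0],[0,0,0]])

```text
time_s: 12.02
position: [0.5345, 0.2927, 0.0994]
ee_rot: [-0.0, 0.792, 0.611, 0.0]
contact_force: [0.2, 0.7, 1.8]
grip_width: 0.0001
```

Emit:
carry_out(claw=[0,0], delta_pos=[[-0.5,0,0],[-0.5,0,0]], delta_rot=[[0,0,0],[0,0,0]])

```text
time_s: 12.18
position: [0.5318, 0.2823, 0.099]
ee_rot: [0.0, 0.792, 0.611, -0.001]
contact_force: [0.7, 0.4, 0.3]
grip_width: -0.0002
```

Emit:
carry_out(claw=[0,0], delta_pos=[[-0.5,0,0],[-0.5,0,0]], delta_rot=[[0,0,0],[0,0,0]])

```text
time_s: 12.35
position: [0.5293, 0.2725, 0.099]
ee_rot: [0.0, 0.792, 0.611, -0.001]
contact_force: [-0.4, 0.3, 0.5]
grip_width: 0.0001
```

```bash
python3 - <<'E'
from h import *
import cv2
s=arm.sense();print(s["position"],dk(s["position"]),s["grip_width"],s["contact_force"],s["qpos"])
im=arm.get_image("scene")
cv2.imwrite("pics/s8.png",cv2.resize(im[165:315,265:465],(800,600),interpolation=cv2.INTER_CUBIC))
E
```

```text
[0.5293 0.2725 0.099 ] [-0.0914  0.0982  0.099 ] 9.949854923897392e-05 [-0.4042  0.3414  0.4749] [ 0.0047  0.7293 -0.891   1.7453  0.6642  0.999  -1.399 ]
```

View pics/s8.png

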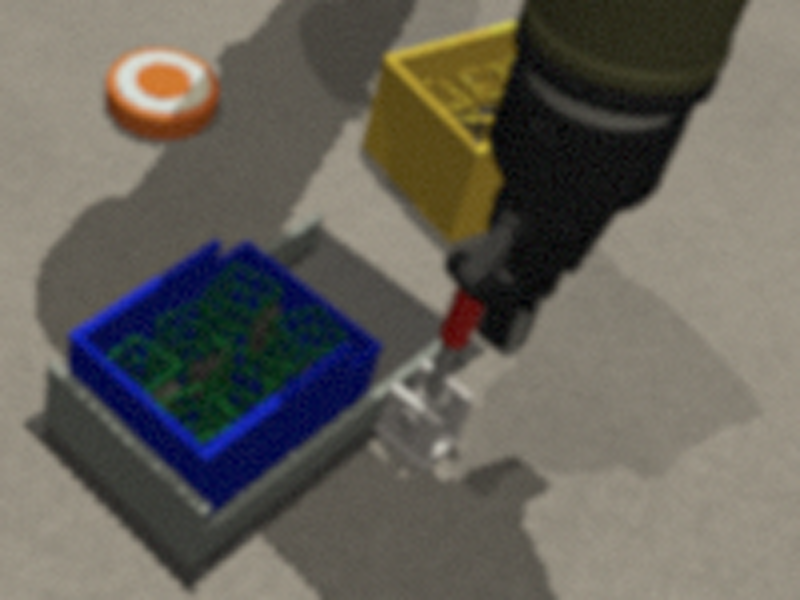

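The lever is nearly upright, with low force. A few more steps should take it past centre.

Emit:
carry_out(claw=[0,0,0], delta_pos=[[-0.5,0,0],[-0.5,0,0],[-0.5,0,0]], delta_rot=[[0,0,0],[0,0,0],[0,0,0]])

```text
time_s: 12.65
position: [0.5256, 0.2584, 0.0992]
ee_rot: [0.0, 0.792, 0.611, -0.0]
contact_force: [0.2, -0.7, 0.8]
grip_width: -0.0002
```

Emit:
carry_out(claw=[0,0,0,0], delta_pos=[[-0.5,0,0],[-0.5,0,0],[0,0,0],[0,0,0]], delta_rot=[[0,0,0],[0,0,0],[0,0,0],[0,0,0]])

```text
time_s: 12.98
position: [0.5233, 0.2489, 0.0993]
ee_rot: [0.0, 0.792, 0.61, -0.0]
contact_force: [-0.0, 0.9, -0.2]
grip_width: 0.0002
```

```bash
python3 - <<'E'
from h import *
import cv2
s=arm.sense();print(s["position"],dk(s["position"]),s["grip_width"],s["contact_force"],s["qpos"])
im=arm.get_image("scene")
cv2.imwrite("pics/s9.png",cv2.resize(im[165:315,265:465],(800,600),interpolation=cv2.INTER_CUBIC))
E
```

```text
[0.5233 0.2489 0.0993] [-0.0914  0.0739  0.0993] 0.00019113622421440698 [-0.0419  0.8947 -0.1905] [ 0.0498  0.7104 -0.8987  1.7889  0.6639  0.976  -1.3822]
```

View pics/s9.png

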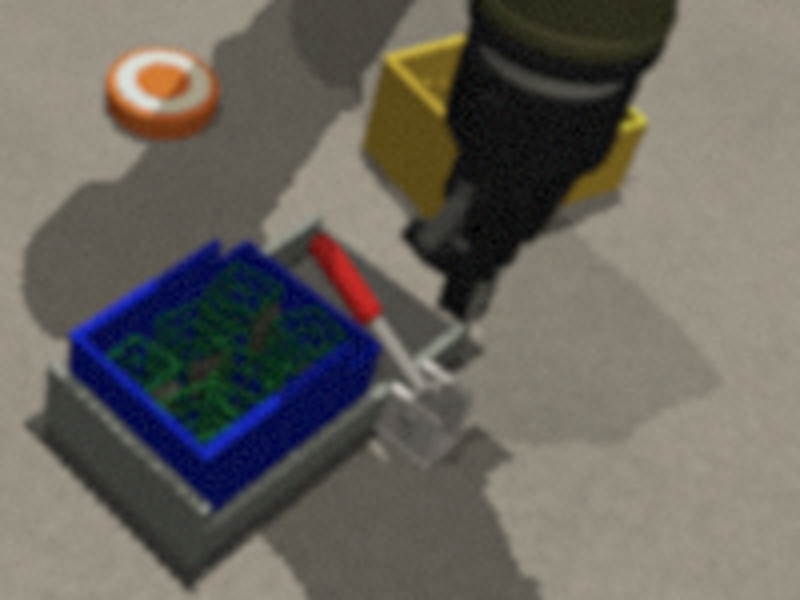

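The lever has snapped across the bin front, lying from (410,380) to (322,243). Now I'll come clear: outward, then up.

Emit:
carry_out(claw=[0,0,0,0,0,0,0,0], delta_pos=[[1,0,-0.5],[2,0,-1.5],[3,0,-2],[3,0,-2],[3,0,-2],[3,0,-2],[3,0,-2],[0,0,0]], delta_rot=[[0,0,0],[0,0,0],[0,0,0],[0,0,0],[0,0,0],[0,0,0],[0,0,0],[0,0,0]])

```text
time_s: 13.7
position: [0.5676, 0.4325, 0.2241]
ee_rot: [-0.003, 0.79, 0.613, 0.004]
contact_force: [-1.5, -0.4, -0.5]
grip_width: 0.0004
```

```bash
python3 - <<'E'
from h import *
import cv2
s=arm.sense();print(s["position"],dk(s["position"]),s["contact_force"],s["qvel"])
for n in("top","scene"):
    im=arm.get_image(n);cv2.imwrite(f"pics/{n}9.png",cv2.resize(im,(800,600),interpolation=cv2.INTER_CUBIC))
# home-bin prediction vs lever tip at locked
for n in("top","scene"):
    print(n,"bin back corners home",[(proj(n,w(D,(.07,y,.084)))*1.5625) for y in(.047,-.053)],"locked tip",proj(n,w(D,(-.084,.078-.1*math.sin(math.radians(60)),.032+.05)))*1.5625)
E
```

```text
[0.5676 0.4325 0.2241] [-0.0931  0.2627  0.2241] [-1.4659 -0.39   -0.4595] [ 0.0578 -0.013   0.0252  0.1455  0.0043 -0.073  -0.0083]
top bin back corners home [array([241.852 , 247.9555]), array([303.8773, 256.3207])] locked tip [257.6421 348.6727]
scene bin back corners home [array([492.2125, 436.4766]), array([438.6863, 386.8778])] locked tip [539.6659 354.8058]
```

View pics/top9.png

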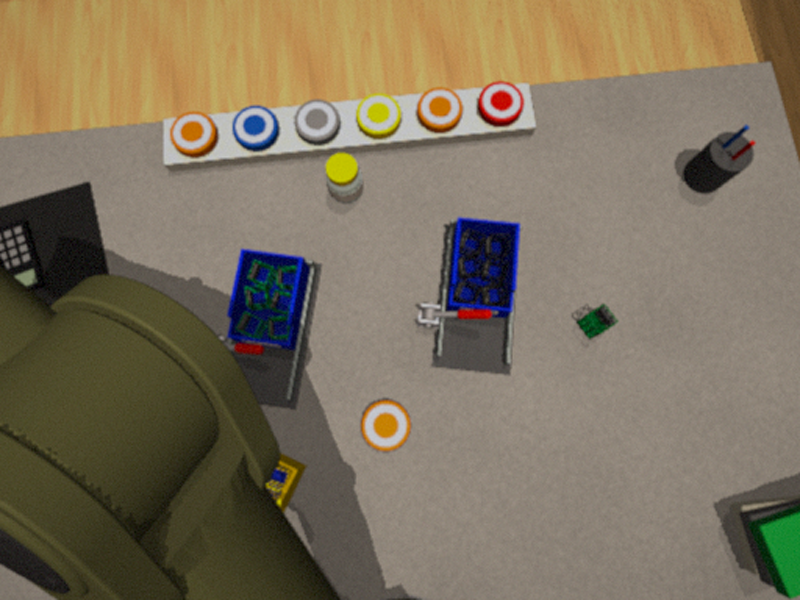

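View pics/scene9.png

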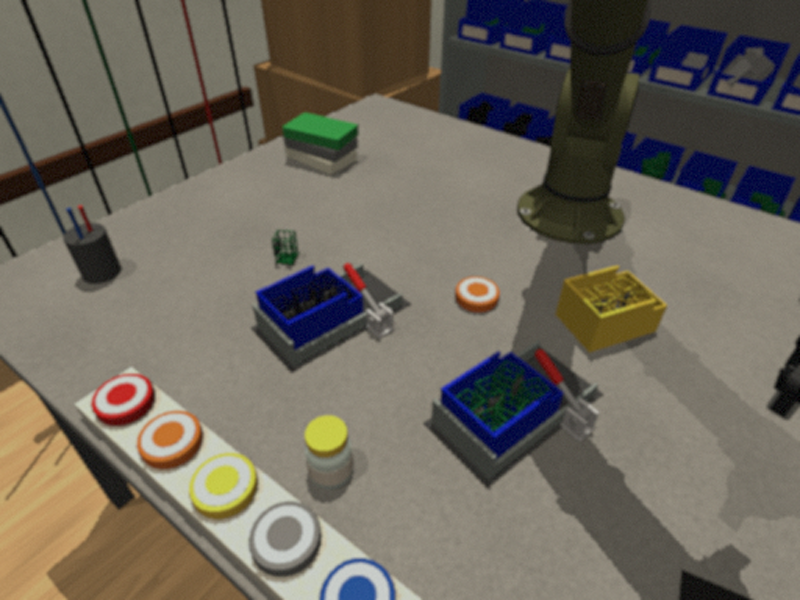

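```bash
python3 - <<'E'
from h import *
import cv2
for a,b in(((278,157),(300,52)),((475,180),(493,77)),):
    print(dk(atz(*tc(*a),.084)),dk(atz(*tc(*b),.084)))
im=cv2.imread("pics/top9.png")
s=arm.get_image("scene");t=arm.get_image("top")
x=np.hstack([cv2.resize(t[150:240,130:220],(400,400),interpolation=cv2.INTER_CUBIC),cv2.resize(t[130:220,265:355],(400,400),interpolation=cv2.INTER_CUBIC)])
y=np.hstack([cv2.resize(s[215:315,270:390],(400,333),interpolation=cv2.INTER_CUBIC)[:200],cv2.resize(s[160:260,155:275],(400,333),interpolation=cv2.INTER_CUBIC)[:200]])
cv2.imwrite("pics/cmp.png",np.vstack([x,y]))
print(arm.sense()["time_s"],arm.sense()["contact_force"])
E
```

```text
[0.0125 0.0466 0.084 ] [0.0666 0.0468 0.084 ]
[ 0.0145 -0.0509  0.084 ] [ 0.0671 -0.0503  0.084 ]
13.9 [0.5876 0.2159 0.0442]
```

View pics/cmp.png

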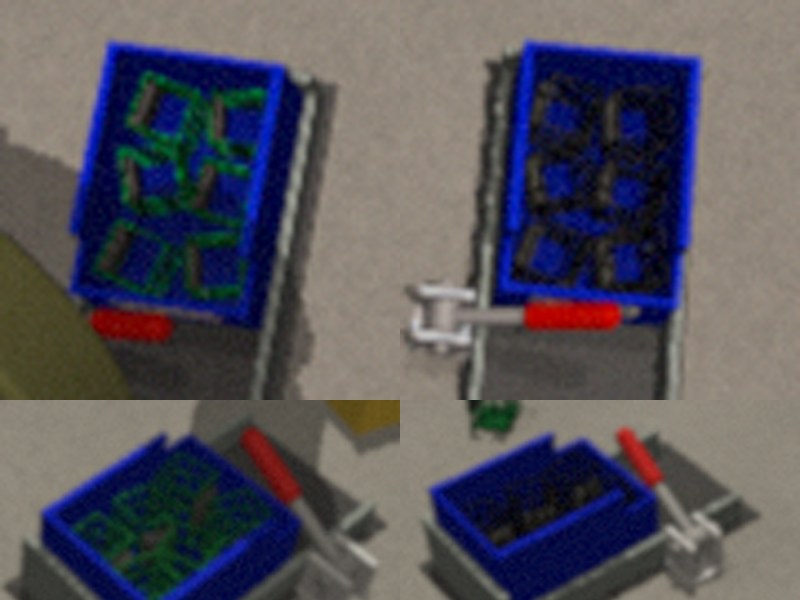

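```bash
python3 -c "
from cell import arm
print(arm.close_job())"
```

```text
the job is handed in; nothing more can be done
None
```

The blue bin of green cages is home against its back stop and its red lever has snapped across the front. I handed the job in at about 14 s, with the arm clear.

- **Bin:** I pushed it about 55 mm with two fingertips, straight and without tipping. It stopped hard, with the force rising to 11 N and no further motion. In the pictures its back wall sits on the stop as the other bin's does. The measured corners gave 53–54 mm of travel and put the back wall 3–4 mm short of the stop. The second camera and the hard stop did not bear that out, so I took it as image error.
- **Lever:** My first push failed. The end of the grip caught under the sloped side of the finger, and the vertical force reached 48 N at the wrist when I stopped and backed out. That is above the 40 N limit for the arm or gripper body. The contact looked to be on the finger rather than the body, but I could not confirm that. The lever went back to open and the bin had not moved. I turned the tool a quarter turn and pushed with the flat side at about 3 N, and it snapped over. Its end is where the locked position predicts.
- **Everything else:** In the last pictures the other bin and its lever, the line box, the bait jar, the feeder and the yellow bin look unmoved. The force on the tool reads about zero.

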